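# Hold the belt grinder's tension arm down for a belt change

### The arm

A 6-joint arm with a two-finger parallel gripper is mounted at the origin on the work surface. World frame = base frame: x ahead of the robot, y to its left, z up, the work surface at z = 0. Lengths are in m, angles in rad, forces in N, time in s.
With the tool pointing down it reaches from about 0.35 to 0.85 m from the base axis. Payload 8.1 kg.
Tool frame: the origin (TCP) lies on the mounting face of the last link; the fingertips stand 186 mm ahead of it and the grasp point (between the pads) lies 167 mm ahead of it (robot.finger_overhang is the distance from the TCP to the fingertips, in m); z points along the fingers, y is the line along which they close (so a half turn about z gives the same grasp; the last joint's range is limited). The gripper opens to 93 mm and grips with 3 to 60 N. Pads are 15 mm wide; open, the fingers measure 128 mm over their backs; the gripper's body (75 mm by 188 mm) begins 65 mm behind the grasp point.
Start: joints at [1.068, 0.13, 1.488, -0, 1.523, -0.085], TCP at [0.243, 0.548, 0.405] pointing down, gripper open.
Joint ranges: [-2.96, 2.96], [-0.89, 2.26], [0.02, 2.5], [-1.34, 4.48], [0, 2.73], [-2.66, 2.66]. Speed limits (rad/s): [2.39, 2.39, 2.79, 3.14, 3.14, 3.14].

### API

Orientations are given as a rotation vector (axis times angle).
In Python, from plant import readout, read_camera, get_calibration, job, robot gives the robot as it stands.
- The arm moves only by the shell command python3 -m handwheel 'ROWS' [FORCE]. ROWS is JSON, a list of rows, each a list of 5 numbers: the shift along the world's x, y, z in cm, then the turn about the world's z in rad, then the closure, from 0 (fully open) to 1 (shut). In form: [[tx, ty, tz, spin, gripper], ...]. A call has 1 to 10 rows; each row shifts and turns the commanded pose from where the row before left it; what a row does not reach is not made up. A row lasts 1/8 s, in which the tool goes at most 62.5 mm and 10.7 degrees, less where a joint would pass 70% of its speed; a pose out of reach is approached as far as the arm can. A call is refused whole if a number of a shift passes 6.25 or a number of a turn 0.188, either way. A call with a gripper value outside its range is refused whole. The fingers move at their own pace and stop on an object; FORCE is the grip in N (left out, the last holds). Time passes only in rows, so rows that do not move let the fingers close. It gives the time, the measured TCP pose, the force, the opening and the grip force at its end, in the units of the state.
- readout.read_state(): the state, without advancing time (a new reading comes with each control period).
- read_camera(name): name is "scene" or "top"; returns the picture (400x640x3 uint8, red, green, blue); there is no depth.
- get_calibration(name): a dict with "fovy" (degrees; the focal length in pixels is half the picture's height over the tangent of half this angle, whatever the lens; pixels are square), "cx", "cy" (the principal point, pixels), "pose" (4x4, takes a point from camera to world coordinates). Camera axes: x right, y down, z forward; pixel columns grow to the right and rows downward; lengths in m; the calibration is good to about 2 mm. A picture is of the moment at which its call begins. get_calibration takes no time and is no camera call.
- job.close_job(): hands the job in; it is judged then, once.
The state is a dict: "t": time; "q": joint angles; "dq": joint speeds; "joint_torque": joint torques, N m; "tool_pos": TCP position; "orientation": TCP orientation; "force": force on the tool from outside, world axes, zero at the start; "wrist_torque": the same for the moment, N m; "opening": finger opening in m; "gripper_force": force on a finger pad.
Only numpy, scipy, OpenCV 4.12 (cv2) and the standard library are available. Lean on these libraries where they do the work, as an engineer would, in place of code of your own. Each camera call takes 0.05 s, during which the arm holds its last target. There are 200 camera calls.

### The job

I have just greased the tension arm of the bench belt grinder and want to put a belt on. By its rubber cross handle, work the arm down through its full stroke to the stop and ease it slowly all the way back up so that it never snaps; then wind it down to the stop again and finish while still holding it down there by the handle, so that I can slip the belt over the wheels. Keep off the belt wheel that the arm carries, which must stay free for the belt, and leave the other things on the bench where they are.

Things in the scene. Friction and masses are not known exactly. Their poses are not given: they have to be found in the camera images.
- grinder: bench belt grinder without its belt, bolted down: base plate 270 x 215 mm, upright plates, ribbed motor (top 133 mm above the bench), wheels. Origin at bench level; x points to the end with the small work rest, y from the belt wheels to the motor, z up. Tallest fixed part: pivot post, 226 mm high at x +35 to +85, y +12 to +20 mm. The tension arm reaches from it towards -x, beyond the base
- tension_arm (a joint): turn of the tension arm (flat steel bar 10 x 24 x 200 mm, at y 0 to +10 mm of the grinder), rad: 0 at rest, 25 degrees (0.436 rad) above level; grows as the handle goes down; 0.70 at the stop, 15 degrees below level. A coil spring at the pivot always pushes it back up: about 6 N at the handle at rest, 12 N at the stop; let go, it snaps up
- handle: the handle: black rubber round grip, 24 mm in diameter, 88 mm long, crosswise and level on the arm's free end, from y +14 to +102 mm of the grinder (motor side). Origin on its axis, halfway along, at y +60 mm, 190 mm from the pivot axis, 280 mm above the bench at rest, 151 mm at the stop. Clear by 60 mm around, but for the arm at one end. It turns stiffly about its own axis, its x and z with it
- pivot_mid (a point): point on the tension arm's pivot axis (level, parallel to the handle), at x +60, y +60 mm of the grinder, 200 mm above the bench; the handle's origin runs on an upright arc of 190 mm radius about it, on its -x side in the grinder's frame. The point does not move
- idler: the belt wheel on the tension arm: aluminium, 60 mm in diameter and 36 mm wide, spinning freely on the arm 120 mm from the pivot, on the side away from the handle (y -6 to -42 mm of the grinder). Its origin is on its axis, in the face of the arm. Not to be touched
- gourd: dried bottle gourd, 96 mm in diameter and 160 mm high with its stem, standing on the bench beside the grinder; origin at the centre of its underside. To be left alone
- bowl: white ceramic bowl, 110 mm in diameter, 50 mm high; origin at the centre of its underside. To be left alone
- dye_bottle: small amber dye bottle, 34 mm in diameter, 75 mm high; origin at the centre of its underside. To be left alone

How it is judged:
By the outcome, as a careful person would: the job done as asked, in the order asked, and still so for the second after the job is handed in, while the arm keeps its last pose, push and grip.
It also fails if it takes over 51 s, if anything falls off the work surface, if the arm or the gripper's body presses on something with over 40 N, if the wrist force passes 120 N, or if a joint passes its speed limit or range.

## Working session

There is one attempt and no reset: what is moved stays moved. The work goes in short steps, Python scripts to look and compute and a shell command to move; the robot and the scene stay as the last step left them, time stands still between calls to the robot, and variables do not carry over. Pictures are saved under pics/ and viewed, at most 10 in all, crops included, and the job is handed in when it is done.

```bash
mkdir -p pics; ls; python3 - <<'E'
from plant import readout, read_camera, get_calibration
import cv2,numpy as np
np.set_printoptions(precision=4,suppress=True)
for n in("scene","top"):
    cv2.imwrite(f"pics/{n}0.png",read_camera(n)[:,:,::-1]); c=get_calibration(n); print(n,c)
s=readout.read_state(); print(s)
E
```

```text
pics
scene {'fovy': 45.71153983677402, 'cx': 315.60474757271606, 'cy': 199.57045827156037, 'pose': array([[ 0.8454,  0.3648, -0.3901,  1.012 ],
       [ 0.5338, -0.5528,  0.6399, -0.7399],
       [ 0.0178, -0.7492, -0.6621,  0.9281],
       [ 0.    ,  0.    ,  0.    ,  1.    ]])}
top {'fovy': 47.367742843477195, 'cx': 314.3078057317451, 'cy': 205.3800055280642, 'pose': array([[-0.0754, -0.9726,  0.22  ,  0.3528],
       [-0.9972,  0.0734, -0.0172,  0.0173],
       [ 0.0006, -0.2207, -0.9753,  1.1854],
       [ 0.    ,  0.    ,  0.    ,  1.    ]])}
{'t': 0.1, 'q': array([ 1.0676,  0.1311,  1.4891,  0.    ,  1.523 , -0.0854]), 'dq': array([ 0.0001,  0.0007, -0.0015, -0.0004, -0.0007,  0.0001]), 'joint_torque': array([ -0.0003, -56.1342, -49.3095,   0.0769,   0.0292,  -0.    ]), 'tool_pos': array([0.2433, 0.5482, 0.4038]), 'orientation': array([-0.6515, -3.0728,  0.0025]), 'force': array([0.2176, 0.6949, 0.5402]), 'wrist_torque': array([ 0.0613, -0.0321, -0.0166]), 'gripper_force': 0.0, 'opening': 0.09310089324984529}
```

View pics/scene0.png

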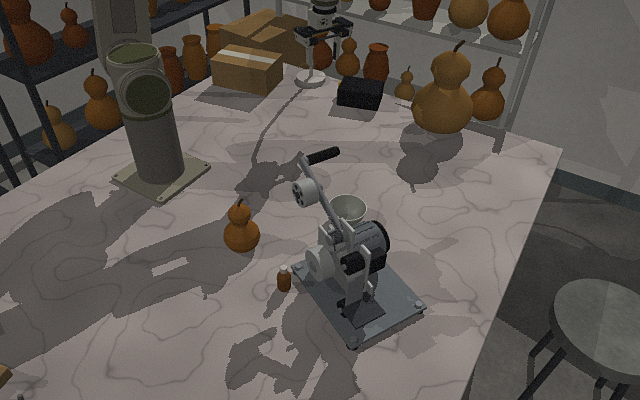

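View pics/top0.png

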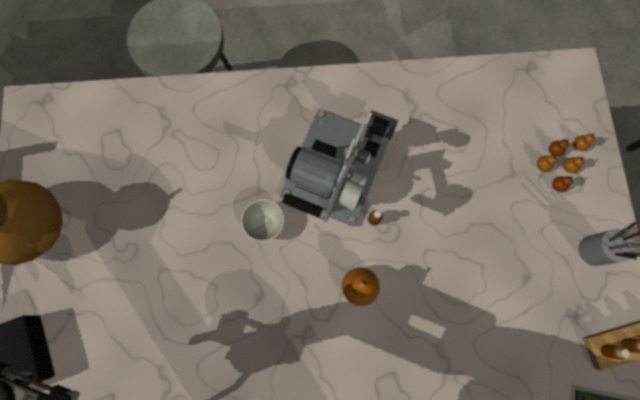

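The scene view shows the black handle at about (322,156) and the idler at (304,192). In the top view the handle is at about (303,205), the bowl at (263,220), the bottle at (376,217) and the gourd at (361,286).

```bash
cat > h.py <<'E'
import cv2,numpy as np
from plant import get_calibration
np.set_printoptions(precision=4,suppress=True)
def ray(n,u,v):
    c=get_calibration(n);f=200/np.tan(np.radians(c["fovy"]/2));P=c["pose"]
    d=P[:3,:3]@[(u-c["cx"])/f,(v-c["cy"])/f,1];return P[:3,3],d/np.linalg.norm(d)
def plane(n,u,v,z):
    o,d=ray(n,u,v);return o+d*(z-o[2])/d[2]
def tri(a,b):
    (o,d),(p,e)=a,b
    k=np.linalg.lstsq(np.c_[d,-e],p-o,rcond=None)[0];A=o+k[0]*d;B=p+k[1]*e
    return (A+B)/2,np.linalg.norm(A-B)
E
python3 - <<'E'
from h import *
R={"scene":(295,140,350,175),"top":(272,185,335,222)}
C={};out=[]
for n,(a,b,c,d) in R.items():
    im=cv2.imread(f"pics/{n}0.png");m=(im.max(2)<50).astype(np.uint8)[b:d,a:c]
    k,l,s,ce=cv2.connectedComponentsWithStats(m);i=1+np.argmax(s[1:,4])
    pts=np.argwhere(l==i)[:,::-1].astype(np.float32)+[a,b];pts=pts.astype(np.float32)
    r=cv2.minAreaRect(pts);bx=cv2.boxPoints(r);L=pts.mean(0)
    u=np.linalg.svd(pts-L,full_matrices=False)[2][0];t=(pts-L)@u
    mid=r[0];C[n]=(mid,r,L+u*t.min(),L+u*t.max());print(n,s[i],C[n])
    big=cv2.resize(im[b-20:d+70,a-40:c+90],None,fx=2.1,fy=2.1*1,interpolation=cv2.INTER_CUBIC);out.append(cv2.resize(big,(390,280)))
cv2.imwrite("pics/crop.png",np.hstack(out))
print(tri(ray("scene",*C["scene"][0]),ray("top",*C["top"][0])))
for j in(2,3):
  for q in (2,3):print(j,q,tri(ray("scene",*C["scene"][j]),ray("top",*C["top"][q])))
  print("top at .28",plane("top",*C["top"][j],.28),"scene",plane("scene",*C["scene"][j],.28))
E
```

```text
scene [ 11   7  34  19 313] ((323.1999816894531, 155.10000610351562), ((323.1999816894531, 155.10000610351562), (9.803057670593262, 33.203914642333984), 71.56504821777344), array([338.835 , 149.5246], dtype=float32), array([307.4136, 160.4284], dtype=float32))
top [ 11   9  40  22 401] ((301.9035339355469, 204.64976501464844), ((301.9035339355469, 204.64976501464844), (39.700862884521484, 10.578399658203125), 22.47943687438965), array([283.5191, 197.2196], dtype=float32), array([320.5017, 211.8003], dtype=float32))
(array([0.5612, 0.0269, 0.2797]), np.float64(0.0017162623236541196))
2 2 (array([0.5803, 0.0639, 0.2807]), np.float64(0.0038377609869803663))
2 3 (array([0.5694, 0.011 , 0.3022]), np.float64(0.07399055076981675))
top at .28 [0.5788 0.0628 0.28  ] scene [0.581  0.0664 0.28  ]
3 2 (array([0.5536, 0.0389, 0.2659]), np.float64(0.07386401086212734))
3 3 (array([ 0.5428, -0.0102,  0.28  ]), np.float64(9.640875033291909e-05))
top at .28 [ 0.5428 -0.0102  0.28  ] scene [ 0.5428 -0.0101  0.28  ]
```

View pics/crop.png

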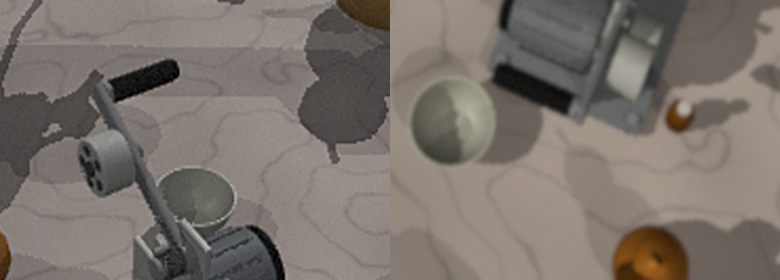

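Both rays meet within 2 mm at (0.561, 0.027, 0.280), and the height matches the given 280 mm. The handle axis measures 83 mm at 63° in the world frame, so the grinder is yawed about -27°. The tool must spin about -1.62 rad to close across the handle. I'll go over it first.

```bash
python3 -m handwheel '[[0,0,5.8,-0.16,0],[0,0,5.8,-0.16,0],[3,-4.9,0,-0.16,0],[3,-4.9,0,-0.16,0],[3,-4.9,0,-0.16,0],[3,-4.9,0,-0.16,0],[3,-4.9,0,-0.16,0],[3,-4.9,0,-0.16,0],[3,-4.9,0,-0.16,0],[3,-4.9,0,-0.18,0]]' 40
python3 -m handwheel '[[2.6,-4.3,0,0,0],[2.6,-4.3,0,0,0],[2.6,-4.3,0,0,0],[0,0,0,0,0],[0,0,0,0,0]]'
cat >> h.py <<'E'
from scipy.spatial.transform import Rotation as Ro
from plant import readout
H=np.array([.5612,.0269,.280]);gx=np.array([.892,-.452,0])
PV=H+gx*.190*np.cos(np.radians(25))-[0,0,.190*np.sin(np.radians(25))]
def st():
    s=readout.read_state();R=Ro.from_rotvec(s["orientation"]).as_matrix()
    g=s["tool_pos"]+R[:,2]*.167;d=g-PV
    print("t",round(s["t"],2),"tcp",s["tool_pos"],"grasp",g,"toolz",R[:,2],"yaw_y",np.degrees(np.arctan2(R[1,1],R[0,1])),"F",s["force"],"open",s["opening"],"gf",s["gripper_force"])
    print("r",np.hypot(d@gx,d[2]),"joint",np.radians(25)-np.arctan2(d[2],-d@gx),"off-axis",d@[.452,.892,0])
    return g
E
python3 -c "
from h import *
g=st();print('to go cm',(H-g)*100)
from plant import read_camera
for n in('scene','top'): cv2.imwrite('pics/%s1.png'%n,read_camera(n)[:,:,::-1])
a=cv2.imread('pics/scene1.png')[60:260,220:420];b=cv2.imread('pics/top1.png')[110:310,200:400]
cv2.imwrite('pics/c1.png',cv2.resize(np.hstack([a,b]),(800,400)))"
```

```text
t: 1.35
tool_pos: [0.484, 0.1546, 0.5204]
orientation: [-2.68, -1.64, 0.0]
force: [0.6, 0.9, 1.0]
opening: 0.0929
gripper_force: 0.0
t: 1.98
tool_pos: [0.5614, 0.0274, 0.5202]
orientation: [-2.675, -1.646, 0.001]
force: [-0.4, 0.3, 0.4]
opening: 0.0935
gripper_force: 0.0
t 1.98 tcp [0.5614 0.0274 0.5202] grasp [0.5612 0.0275 0.3532] toolz [-0.0012  0.0005 -1.    ] yaw_y -26.79230089054607 F [-0.3518  0.3403  0.4255] open 0.093484284152095 gf 0.0
r 0.23089237786452976 joint -0.29083967248971815 off-axis 0.0005283744034745991
to go cm [ 0.0026 -0.0606 -7.319 ]
```

View pics/c1.png

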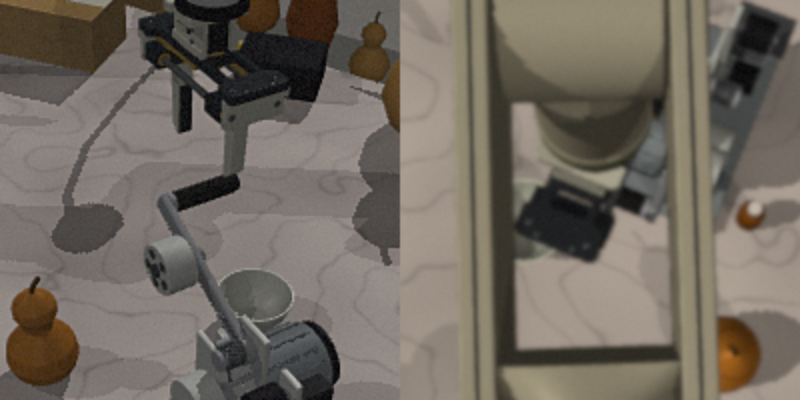

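The picture shows the open fingers above the handle, closing across it near its middle. The way down is clear, so I'll descend and grip.

```bash
python3 -m handwheel '[[0,0,-2.5,0,0],[0,0,-2.5,0,0],[0,0,-2.3,0,0],[0,0,0,0,0],[0,0,0,0,1],[0,0,0,0,1],[0,0,0,0,1],[0,0,0,0,1],[0,0,0,0,1],[0,0,0,0,1]]' 40; python3 -m handwheel '[[0,0,0,0,1],[0,0,0,0,1],[0,0,0,0,1]]'; python3 -c "
from h import *
g=st()
print('arc steps cm (from rest):')
th=np.radians(25)-np.arange(0,.7401,.035)
p=np.array([PV-gx*.19*np.cos(t)+[0,0,.19*np.sin(t)] for t in th]);print(np.diff(p,axis=0)*100)"
```

```text
t: 3.32
tool_pos: [0.5614, 0.0274, 0.4477]
orientation: [-2.675, -1.647, 0.0]
force: [-0.5, -0.1, 0.8]
opening: 0.0374
gripper_force: 0.0
t: 3.7
tool_pos: [0.562, 0.027, 0.448]
orientation: [2.674, 1.645, 0.003]
force: [6.9, -1.4, -1.9]
opening: 0.0227
gripper_force: 40.0
t 3.7 tcp [0.562 0.027 0.448] grasp [0.5625 0.0268 0.281 ] toolz [ 0.0026 -0.0009 -1.    ] yaw_y -26.783303624707745 F [ 6.9335 -1.3566 -1.8512] open 0.02265148682316883 gf 39.999874234199524
r 0.18935053239512797 joint -0.007502032494173472 off-axis 0.0005008047411755173
arc steps cm (from rest):
[[-0.2412  0.1222 -0.6075]
 [-0.2221  0.1126 -0.6166]
 [-0.2027  0.1027 -0.6249]
 [-0.1831  0.0928 -0.6325]
 [-0.1633  0.0827 -0.6393]
 [-0.1432  0.0726 -0.6453]
 [-0.123   0.0623 -0.6505]
 [-0.1026  0.052  -0.6549]
 [-0.0821  0.0416 -0.6586]
 [-0.0615  0.0312 -0.6614]
 [-0.0408  0.0207 -0.6634]
 [-0.0201  0.0102 -0.6646]
 [ 0.0007 -0.0004 -0.665 ]
 [ 0.0214 -0.0109 -0.6645]
 [ 0.0422 -0.0214 -0.6633]
 [ 0.0629 -0.0319 -0.6612]
 [ 0.0835 -0.0423 -0.6584]
 [ 0.104  -0.0527 -0.6547]
 [ 0.1243 -0.063  -0.6502]
 [ 0.1445 -0.0732 -0.6449]
 [ 0.1646 -0.0834 -0.6389]]
```

```bash
python3 -m handwheel '[[-0.24,0.12,-0.61,0,1],[-0.22,0.11,-0.62,0,1],[-0.2,0.1,-0.62,0,1],[-0.18,0.09,-0.63,0,1],[-0.16,0.08,-0.64,0,1],[-0.14,0.07,-0.65,0,1],[-0.12,0.06,-0.65,0,1],[-0.1,0.05,-0.65,0,1],[-0.08,0.04,-0.66,0,1],[0,0,0,0,1]]' 50; python3 -c "
from h import *
g=st()"
```

```text
t: 4.95
tool_pos: [0.5475, 0.0343, 0.3919]
orientation: [2.673, 1.646, 0.004]
force: [1.2, -1.8, 6.9]
opening: 0.0228
gripper_force: 50.0
t 4.95 tcp [0.5475 0.0343 0.3919] grasp [0.5481 0.0341 0.2249] toolz [ 0.0032 -0.0009 -1.    ] yaw_y -26.77153611104638 F [ 1.2235 -1.8098  6.8711] open 0.022812153054872872 gf 50.002470910549164
r 0.18884913791006014 joint 0.30261521824386106 off-axis 0.0005116609335639455
```

```bash
python3 -m handwheel '[[-0.06,0.03,-0.66,0,1],[-0.04,0.02,-0.66,0,1],[-0.02,0.01,-0.66,0,1],[0,0,-0.66,0,1],[0.02,-0.01,-0.66,0,1],[0.04,-0.02,-0.66,0,1],[0.06,-0.03,-0.66,0,1],[0.08,-0.04,-0.66,0,1],[0.1,-0.05,-0.65,0,1],[0,0,0,0,1]]'; python3 -c "
from h import *
g=st()"
python3 -m handwheel '[[0.1,-0.05,-0.5,0,1],[0.1,-0.05,-0.5,0,1],[0,0,0,0,1]]'; python3 -c "
from h import *
g=st()"
```

```text
t: 6.2
tool_pos: [0.5493, 0.0335, 0.3327]
orientation: [2.674, 1.646, 0.002]
force: [-3.8, -0.1, 10.4]
opening: 0.0232
gripper_force: 50.0
t 6.2 tcp [0.5493 0.0335 0.3327] grasp [0.5496 0.0334 0.1657] toolz [ 0.0021 -0.0005 -1.    ] yaw_y -26.768955268867618 F [-3.8045 -0.1422 10.3535] open 0.023165349943118547 gf 50.00323534011841
r 0.18853445153572865 joint 0.6178201110012922 off-axis 0.0005370635691232528
t: 6.58
tool_pos: [0.5512, 0.0325, 0.3228]
orientation: [2.674, 1.646, 0.002]
force: [-5.0, -1.2, 11.0]
opening: 0.0228
gripper_force: 50.0
t 6.58 tcp [0.5512 0.0325 0.3228] grasp [0.5515 0.0324 0.1558] toolz [ 0.0018 -0.0005 -1.    ] yaw_y -26.760672864628678 F [-4.9875 -1.1573 11.0124] open 0.022812153560511025 gf 50.003469586372375
r 0.1885056131142077 joint 0.6716527494158341 off-axis 0.0005631237067967865
```

```bash
for i in 1 2 3; do python3 -m handwheel '[[0.05,-0.03,-0.25,0,1],[0,0,0,0,1]]' | grep -E 'pos|force:'; done; python3 -c "
from h import *
g=st()"
```

```text
tool_pos: [0.5517, 0.0322, 0.3205]
force: [-4.5, -0.7, 11.6]
gripper_force: 50.0
tool_pos: [0.5523, 0.0319, 0.3181]
force: [-4.8, -1.3, 10.9]
gripper_force: 50.0
tool_pos: [0.5525, 0.0319, 0.3177]
force: [-16.5, 0.7, 27.5]
gripper_force: 50.0
t 7.33 tcp [0.5525 0.0319 0.3177] grasp [0.5528 0.0319 0.1507] toolz [ 0.0016 -0.0001 -1.    ] yaw_y -26.745439914292778 F [-16.4739   0.6784  27.4744] open 0.022773021682754475 gf 50.008709728717804
r 0.18841346548410318 joint 0.6992678882785625 off-axis 0.000651873073769349
```

The wrist force has jumped to 27 N at joint 0.70, so the arm is on its stop. Now I'll ease it up slowly.

```bash
python3 -m handwheel '[[0,0,0,0,1],[-0.04,0.02,0.23,0,1],[-0.04,0.02,0.23,0,1],[-0.04,0.02,0.23,0,1],[-0.04,0.02,0.23,0,1],[-0.04,0.02,0.23,0,1],[-0.04,0.02,0.23,0,1],[-0.04,0.02,0.23,0,1],[-0.04,0.02,0.23,0,1],[-0.04,0.02,0.23,0,1]]' |grep -E 'pos|force:'
python3 -m handwheel '[[-0.02,0.01,0.24,0,1],[-0.02,0.01,0.24,0,1],[-0.02,0.01,0.24,0,1],[-0.02,0.01,0.24,0,1],[-0.02,0.01,0.24,0,1],[-0.02,0.01,0.24,0,1],[-0.02,0.01,0.24,0,1],[-0.02,0.01,0.24,0,1],[-0.02,0.01,0.24,0,1],[-0.02,0.01,0.24,0,1]]'|grep -E 'pos|force:'
python3 -c "
from h import *
g=st()"
```

```text
tool_pos: [0.5489, 0.0336, 0.3361]
force: [-4.7, 0.4, 10.1]
gripper_force: 50.0
tool_pos: [0.5467, 0.0347, 0.3599]
force: [-4.5, 0.8, 7.9]
gripper_force: 50.0
t 9.82 tcp [0.5467 0.0347 0.3599] grasp [0.5469 0.0347 0.1929] toolz [ 0.0008  0.0001 -1.    ] yaw_y -26.751285954752802 F [-4.4603  0.8427  7.9389] open 0.022702415759321717 gf 50.00275254249573
r 0.1886270183765197 joint 0.47264702652759516 off-axis 0.0005203719173866167
```

```bash
python3 -m handwheel '[[0.01,-0.01,0.24,0,1],[0.01,0,0.24,0,1],[0.01,-0.01,0.24,0,1],[0.01,0,0.24,0,1],[0.01,-0.01,0.24,0,1],[0.01,0,0.24,0,1],[0.01,-0.01,0.24,0,1],[0.01,0,0.24,0,1],[0.01,-0.01,0.24,0,1],[0.01,-0.01,0.24,0,1]]' |grep -E 'pos|force:'
python3 -m handwheel '[[0.04,-0.02,0.23,0,1],[0.04,-0.02,0.23,0,1],[0.04,-0.02,0.23,0,1],[0.04,-0.02,0.23,0,1],[0.04,-0.02,0.23,0,1],[0.04,-0.02,0.23,0,1],[0.04,-0.02,0.23,0,1],[0.04,-0.02,0.23,0,1],[0.04,-0.02,0.23,0,1],[0.04,-0.02,0.23,0,1]]'|grep -E 'pos|force:'
python3 -c "
from h import *
g=st()"
```

```text
tool_pos: [0.5474, 0.0344, 0.3835]
force: [-5.9, 1.9, 8.4]
gripper_force: 50.0
tool_pos: [0.5508, 0.0327, 0.4062]
force: [-10.4, 4.2, 9.0]
gripper_force: 50.0
t 12.32 tcp [0.5508 0.0327 0.4062] grasp [0.5504 0.033  0.2392] toolz [-0.0027  0.0015 -1.    ] yaw_y -26.71541596571509 F [-10.3989   4.1574   8.9854] open 0.022492729117569103 gf 50.003031492233276
r 0.18878058630070738 joint 0.22571104917918022 off-axis 0.0005432520008166603
```

```bash
python3 -m handwheel '[[0.04,-0.02,0.23,0,1],[0.04,-0.02,0.23,0,1],[0.05,-0.03,0.23,0,1],[0.05,-0.03,0.23,0,1],[0.05,-0.03,0.22,0,1],[0.06,-0.03,0.22,0,1],[0.06,-0.03,0.22,0,1],[0.07,-0.03,0.22,0,1],[0.07,-0.04,0.22,0,1],[0.07,-0.04,0.22,0,1]]' |grep -E 'pos|force:'
python3 -m handwheel '[[0.08,-0.04,0.22,0,1],[0.08,-0.04,0.22,0,1],[0.08,-0.04,0.22,0,1],[0.08,-0.04,0.21,0,1],[0.08,-0.04,0.21,0,1],[0,0,0,0,1]]'|grep -E 'pos|force:'
python3 -c "
from h import *
g=st()"
```

```text
tool_pos: [0.5563, 0.0299, 0.4288]
force: [-12.1, 4.8, 9.4]
gripper_force: 50.0
tool_pos: [0.5602, 0.028, 0.44]
force: [-14.2, 4.9, 13.0]
gripper_force: 50.0
t 14.32 tcp [0.5602 0.028  0.44  ] grasp [0.5597 0.0283 0.273 ] toolz [-0.0028  0.0019 -1.    ] yaw_y -26.695847136244193 F [-14.1862   4.882   12.9679] open 0.022690439291889217 gf 50.00392198562622
r 0.1889551417350155 joint 0.03793291372327362 off-axis 0.0005771122406802304
```

```bash
python3 -m handwheel '[[0.07,-0.04,0.2,0,1],[0.07,-0.04,0.2,0,1],[0.07,-0.04,0.2,0,1],[0,0,0,0,1]]' |grep -E 'pos|force:'
for i in 1 2 3; do python3 -m handwheel '[[0.05,-0.02,0.13,0,1],[0,0,0,0,1]]'|grep -E 'pos|force:'; done
python3 -c "
from h import *
g=st()"
```

```text
tool_pos: [0.5624, 0.0268, 0.4462]
force: [-12.5, 5.6, 12.4]
gripper_force: 50.0
tool_pos: [0.5629, 0.0265, 0.4474]
force: [-12.4, 4.6, 12.1]
gripper_force: 50.0
tool_pos: [0.5633, 0.0264, 0.4479]
force: [-12.1, 5.2, 9.3]
gripper_force: 50.0
tool_pos: [0.5636, 0.0263, 0.4479]
force: [-12.6, 5.5, 4.0]
gripper_force: 50.0
t 15.57 tcp [0.5636 0.0263 0.4479] grasp [0.5627 0.0267 0.2809] toolz [-0.0054  0.0024 -1.    ] yaw_y -26.686338348021494 F [-12.5774   5.502    3.9521] open 0.0224909214253001 gf 50.00115126371384
r 0.18907724311159768 joint -0.00773498693720992 off-axis 0.0005464728249824358
```

The top stop is reached: the height has settled at its starting value and the upward spring force is being taken up. Now down again.

```bash
python3 -m handwheel '[[0.02,-0.01,0.1,0,1],[0,0,0,0,1],[0,0,0,0,1]]' |grep -E 'pos|force:'
python3 -m handwheel '[[-0.12,0.06,-0.3,0,1],[-0.24,0.12,-0.61,0,1],[-0.22,0.11,-0.62,0,1],[-0.2,0.1,-0.62,0,1],[-0.18,0.09,-0.63,0,1],[-0.16,0.08,-0.64,0,1],[-0.14,0.07,-0.65,0,1],[-0.12,0.06,-0.65,0,1],[-0.1,0.05,-0.65,0,1],[-0.08,0.04,-0.66,0,1]]'|grep -E 'pos|force:'
python3 -c "
from h import *
g=st()"
```

```text
tool_pos: [0.5638, 0.0263, 0.448]
force: [-9.8, 5.7, -0.3]
gripper_force: 50.0
tool_pos: [0.5485, 0.0338, 0.3899]
force: [-12.4, 4.5, 10.9]
gripper_force: 50.0
t 17.2 tcp [0.5485 0.0338 0.3899] grasp [0.548  0.0342 0.2229] toolz [-0.0028  0.0018 -1.    ] yaw_y -26.7056780423544 F [-12.4293   4.5238  10.9385] open 0.022968117218370776 gf 50.003206729888916
r 0.18865453169133542 joint 0.3130206278085424 off-axis 0.0005126896188735325
```

```bash
python3 -m handwheel '[[-0.1,0.05,-0.66,0,1],[-0.06,0.03,-0.66,0,1],[-0.04,0.02,-0.66,0,1],[0,0,-0.66,0,1],[0.02,-0.01,-0.66,0,1],[0.04,-0.02,-0.66,0,1],[0.06,-0.03,-0.66,0,1],[0.08,-0.04,-0.66,0,1],[0.1,-0.05,-0.6,0,1],[0,0,0,0,1]]'|grep -E 'pos|force:'
python3 -m handwheel '[[0.1,-0.05,-0.4,0,1],[0.1,-0.05,-0.4,0,1],[0,0,0,0,1]]'|grep -E 'pos|force:'; python3 -c "
from h import *
g=st()"
```

```text
tool_pos: [0.5502, 0.033, 0.331]
force: [-7.5, 3.3, 9.6]
gripper_force: 50.0
tool_pos: [0.5519, 0.0321, 0.3228]
force: [-8.6, 4.1, 8.9]
gripper_force: 50.0
t 18.82 tcp [0.5519 0.0321 0.3228] grasp [0.5516 0.0323 0.1558] toolz [-0.0022  0.0014 -1.    ] yaw_y -26.730418511434433 F [-8.638   4.1162  8.8635] open 0.023018621668336278 gf 50.00284731388092
r 0.1884415781076839 joint 0.6714874911020917 off-axis 0.0004958160468777756
```

```bash
for i in 1 2 3 ; do python3 -m handwheel '[[0.05,-0.03,-0.25,0,1],[0,0,0,0,1]]' | grep -E 'pos|force:'; done; python3 -c "
from h import *
g=st()"
```

```text
tool_pos: [0.5524, 0.0318, 0.3205]
force: [-8.5, 4.7, 9.4]
gripper_force: 50.0
tool_pos: [0.553, 0.0316, 0.3181]
force: [-9.3, 3.7, 9.7]
gripper_force: 50.0
tool_pos: [0.5532, 0.0315, 0.3178]
force: [-20.3, 6.3, 26.3]
gripper_force: 50.0
t 19.57 tcp [0.5532 0.0315 0.3178] grasp [0.5529 0.0318 0.1508] toolz [-0.0022  0.0018 -1.    ] yaw_y -26.712355698010697 F [-20.2911   6.3107  26.2508] open 0.02254719914312601 gf 50.00816613435745
r 0.18831428069524378 joint 0.6992897053985206 off-axis 0.000620790046892597
```

```bash
python3 -m handwheel '[[0,0,-0.05,0,1],[0,0,0,0,1],[0,0,0,0,1],[0,0,0,0,1],[0,0,0,0,1],[0,0,0,0,1],[0,0,0,0,1],[0,0,0,0,1]]' | grep -E 'pos|force:'; python3 -c "
from h import *
from plant import read_camera
cv2.imwrite('pics/end.png',read_camera('scene')[:,:,::-1]);st()"
```

```text
tool_pos: [0.5532, 0.0315, 0.3177]
force: [-22.9, 5.9, 30.5]
gripper_force: 50.0
t 20.62 tcp [0.5532 0.0315 0.3177] grasp [0.5528 0.0318 0.1507] toolz [-0.002   0.0017 -1.    ] yaw_y -26.70743298613317 F [-21.8579   4.9872  30.7062] open 0.02293343016248444 gf 50.00922113656998
r 0.18836098233992793 joint 0.6996049762122591 off-axis 0.0006167494609406882
```

View pics/end.png

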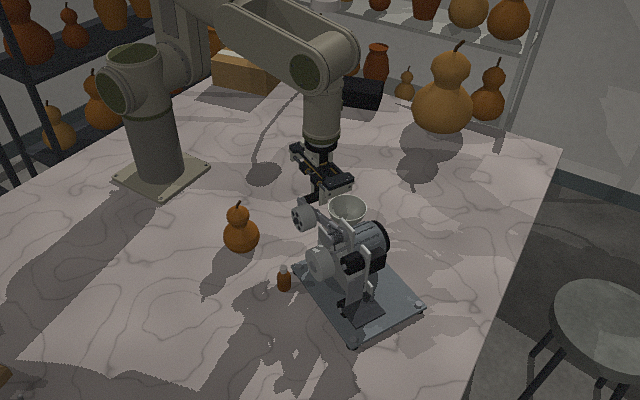

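The picture shows the arm down with the gripper on the handle at about (322,195) and the idler free at (302,217). The gourd (241,230), bottle (284,280) and bowl (348,208) have not moved.

```bash
python3 -c "
from plant import job
print(job.close_job())"
```

```text
the job is handed in; nothing more can be done
None
```

The job is handed in at 20.6 s: the tension arm went down to its stop, eased slowly back up over about 8 s, then went down again, and the gripper is holding it on the stop by the handle, with the idler free and the gourd, bowl and bottle where they were.

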